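Bolt the light tool case

TASK

The light wooden tool case is about to be carried off: bolt its lid shut by sliding its brass bolt fully home through the keeper, and let go of it. Leave the bolt of the dark case drawn back as it is.

Things in the scene. Friction and masses are not known exactly. Their poses are not given: they have to be found in the camera images.
- light_case: Closed light-wood case with brass fittings, 130 (its x) by 200 mm (its y), lid top at z = 66 mm, fast on the bench. Origin: centre of its underside, z up. Its brass bolt lies on dark plates on the lid at x = 0 and slides to the case's +y through guide staples at y = -8 and 26 mm into the keeper staple at y = 48 to 70 mm (staple tops: z = 90 mm). A like dark case stands 0.25 to 0.4 m beside it.
- light_knob (a point): Centre of the upright brass knob on the light case's bolt: a cylinder 18 mm in diameter, z = 91 to 117 mm above the bench (this point: 104 mm), on a 9 mm stem. It rides at x = 0 of the case from y = -75 mm (drawn back) to y = -25 mm (home). Fingertips above z = 91 mm clear all the fittings. Axes parallel to the case's.
- light_bolt (a joint): How far the light case's bolt has been slid toward its keeper (the case's +y), in m: 0 drawn back, 0.05 fully home at a firm stop; it starts between 0 and 0.012. It slides with about 2 N of friction and stays where it is left.
- dark_bolt (a joint): The same for the bolt of the dark case, which shall stay drawn back; it starts between 0 and 0.012.

How it is judged:
By the outcome, as a careful person would: the job done as asked, in the order asked, and still so for the second after the job is handed in, with the robot touching nothing.
It also fails if it takes over 32 s, if anything falls off the work surface, if the arm or the gripper's body presses on something with over 40 N, if the wrist force passes 120 N, or if a joint passes its speed limit or range.

ROBOT

A 6-joint arm with a two-finger parallel gripper is mounted at the origin on a cart in front of the work surface, level with it; the furniture and walls round the work are solid. World frame = base frame: x ahead of the robot, y to its left, z up, the work surface at z = 0. Lengths are in m, angles in rad, forces in N, time in s.
With the tool pointing down it reaches from about 0.325 to 0.9 m from the base axis. Payload 3.5 kg.
Tool frame: the origin (TCP) lies midway between the tips of the shut fingers; the grasp point (between the pads) lies 19 mm behind it; z points along the fingers, y is the line along which they close (so a half turn about z gives the same grasp; the last joint's range is limited). The gripper opens to 85 mm and grips with 20 to 120 N. Pads are 22 mm wide; open, the fingers measure 114 mm over their backs; the gripper's body (76 mm by 85 mm) begins 54 mm behind the grasp point. The pads swing forward as they close: fully open they stand 13 mm farther back than shut.
Start: joints at [-1.403, 0.276, -0.026, 1.268, 0, 1.467], TCP at [0.167, -0.602, 0.231] pointing down, gripper open.
Joint ranges: [-3.12, 3.12], [-0.85, 1.88], [-1.08, 1.24], [-1.95, 2.15], [-1.57, 1.53], [-3.14, 3.14]. Speed limits (rad/s): [2.57, 2.57, 3.14, 3.14, 3.14, 3.14].

INTERFACE

Orientations are given as a unit quaternion [w, x, y, z].
In Python, from bench import bot gives the robot as it stands. The module is installed in compiled form; this text tells all that it offers.
- The arm moves only by the shell command python3 -m creep 'ROWS' [FORCE]. ROWS is JSON, a list that holds one entry, the list of rows, each a list of 7 numbers: the shift along the world's x, y, z scaled (see below), then the turn, a rotation vector about the world's x, y, z scaled (see below), then the opening, from 0 (shut) to 1 (fully open). In form: [[[x, y, z, wx, wy, wz, gripper], ...]]. A call has 1 to 10 rows; each row is the pose to reach, as a shift and turn from the pose commanded when the call began, turning the shorter way round; what a row does not reach only later rows make up. The controller multiplies each number of a shift by 15 cm and each number of a turn by 360 degrees. A row lasts 1/12 s, in which the tool goes at most 41.7 mm and 7.16 degrees, less where a joint would pass 70% of its speed; a pose out of reach is approached as far as the arm can. A call with a number of a shift or a turn outside -1 to 1 is refused whole. A call with a gripper value outside its range is refused whole. The fingers move at their own pace and stop on an object; FORCE is the grip in N (left out, the last holds). Time passes only in rows, so rows that repeat a pose let the fingers close. It gives the time, the measured TCP pose, the force, the opening and the grip force at its end, in the units of the state.
- bot.state(): the state, without advancing time (a new reading comes with each control period).
- bot.read_camera(name): name is "side" or "top"; returns a dict with "color" (420x560x3 uint8, red, green, blue), "fx", "fy", "cx", "cy" (pixels), "R" (3x3) and "t" (3): a world point X has camera coordinates R X + t. Camera axes: x right, y down, z forward; pixel columns grow to the right and rows downward; lengths in m; the calibration is good to about 2 mm. A picture is of the moment at which its call begins. There is no depth.
- bot.finish_job(): hands the job in; it is judged then, once.
The state is a dict: "time": time; "joint_positions": joint angles; "qvel": joint speeds; "joint_torque": joint torques, N m; "ee_pos": TCP position; "ee_rot": TCP orientation; "force": force on the tool from outside, world axes, zero at the start; "wrist_torque": the same for the moment, N m; "grip_width": opening from 0.0 (shut) to 1.0 (fully open); "grasp_force": force on a finger pad.
Only numpy, scipy, OpenCV 4.12 (cv2) and the standard library are available. Lean on these libraries where they do the work, as an engineer would, in place of code of your own. Each camera call takes 0.05 s, during which the arm holds its last target. There are 200 camera calls.

## Working session

There is one attempt and no reset: what is moved stays moved. The work goes in short steps, Python scripts to look and compute and a shell command to move; the robot and the scene stay as the last step left them, time stands still between calls to the robot, and variables do not carry over. Pictures are saved under pics/ and viewed, at most 10 in all, crops included, and the job is handed in when it is done.

```bash
mkdir -p pics; python3 - <<'E'
from bench import bot
import cv2,numpy as np
s=bot.state();print(s['time'],s['ee_pos'],s['ee_rot'],s['grip_width'])
for n in("top","side"):
    c=bot.read_camera(n);cv2.imwrite(f"pics/{n}0.png",c["color"][:,:,::-1]);np.savez(f"{n}0.npz",**c)
    print(n,c["fx"],c["cx"],c["cy"],np.round(c["R"],3).tolist(),c["t"])
E
```

```text
0.0 [ 0.16704296 -0.60145293  0.23014186] [-1.11440726e-03  9.90847600e-01  1.34980694e-01 -5.62150902e-05] 0.9983635279293607
top 461.9246034112705 283.6644434996872 201.9260064567148 [[0.009, -1.0, -0.019], [-0.998, -0.007, -0.069], [0.069, 0.019, -0.997]] [-0.03356948  0.5437854   0.91174828]
side 446.71734201482155 273.1208119812696 203.14585094968268 [[0.99, -0.144, 0.001], [-0.071, -0.501, -0.862], [0.125, 0.853, -0.506]] [-0.56051594  0.07818115  0.86265449]
```

View pics/top0.png

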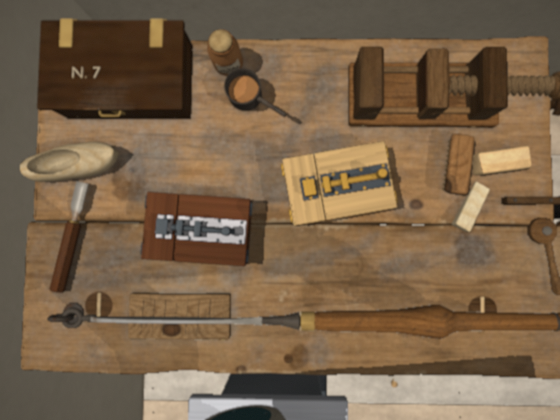

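View pics/side0.png

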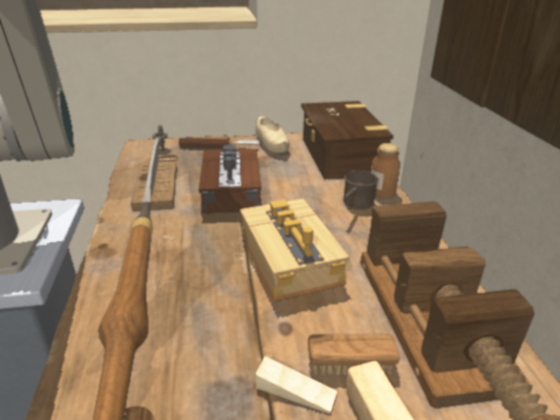

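```bash
python3 - <<'E'
import cv2,numpy as np
t=cv2.imread("pics/top0.png")[135:230,275:405];s=cv2.imread("pics/side0.png")[190:300,235:350]
f=lambda a:cv2.resize(a,(400*1,int(a.shape[0]*400/a.shape[1])),interpolation=cv2.INTER_CUBIC)
a,b=f(t),f(s);h=max(a.shape[0],b.shape[0])
o=np.zeros((h,800,3),np.uint8);o[:a.shape[0],:400]=a;o[:b.shape[0],400:]=b
cv2.imwrite("pics/crop0.png",o)
E
```

```text
(no output)
```

View pics/crop0.png

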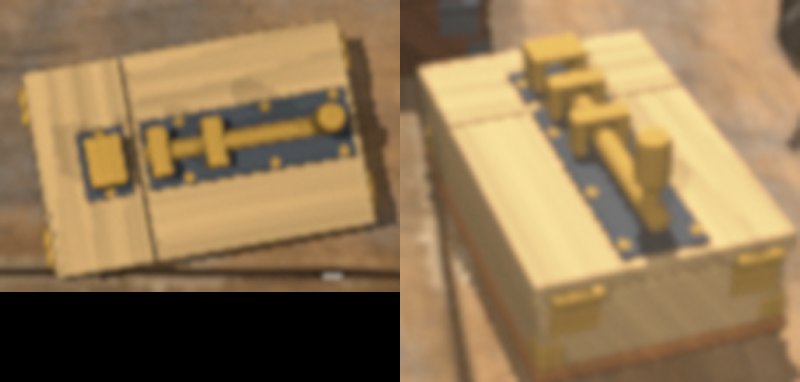

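The crop shows the light case's knob at top-view pixel (382,172.7) and its keeper at (309.1,187). In the side view the knob is at (307.7,235). The bolt slides to the left of the top image.

```bash
cat > h.py <<'E'
import numpy as np
def ray(c,u,v):
    d=c["R"].T@np.array([(u-c["cx"])/c["fx"],(v-c["cy"])/c["fy"],1.]);return -c["R"].T@c["t"],d
def onz(c,u,v,z):
    o,d=ray(c,u,v);return o+d*(z-o[2])/d[2]
def cross(a,b):
    (o,d),(p,e)=a,b;k=np.linalg.lstsq(np.c_[d,-e],p-o,rcond=None)[0]
    A,B=o+k[0]*d,p+k[1]*e;return (A+B)/2,np.linalg.norm(A-B)
E
python3 - <<'E'
from h import *
np.set_printoptions(precision=4,suppress=True)
T=dict(np.load("top0.npz"));S=dict(np.load("side0.npz"))
k=onz(T,382,172.7,.117);kp=onz(T,309.1,187,.09)
print("knob",k,"keeper",kp,"dist",np.linalg.norm((kp-k)[:2]))
print("2view",cross(ray(T,382,172.7),ray(S,307.7,232)), "side z=.104",onz(S,307.7,235,.104))
C=np.array([onz(T,275+u*130/400,135+v*130/400,.066) for u,v in((23,73),(335,22),(375,222),(60,275))])
print(C,np.linalg.norm(C-np.roll(C,-1,0),axis=1))
c=C.mean(0);y=(C[0]+C[3]-C[1]-C[2])/2;y=y[:2]/np.linalg.norm(y[:2]);x=np.array([y[1],-y[0]])
print("c",c,"y",y,"yaw",np.degrees(np.arctan2(-y[0],y[1])),"from bolt",np.degrees(np.arctan2(-(kp-k)[0],(kp-k)[1])))
for p in(k,kp):print("case xy",(p-c)[:2]@x,(p-c)[:2]@y)
from bench import bot
from scipy.spatial.transform import Rotation as R
q=bot.state()["ee_rot"];print(R.from_quat(np.roll(q,-1)).as_matrix())
E
```

```text
knob [ 0.5913 -0.2078  0.117 ] keeper [ 0.5673 -0.0777  0.09  ] dist 0.13227949040654
2view (array([ 0.5915, -0.2089,  0.1106]), np.float64(0.0013086991858900431)) side z=.104 [ 0.5914 -0.2077  0.104 ]
[[ 0.624  -0.0271  0.066 ]
 [ 0.6572 -0.2216  0.066 ]
 [ 0.5324 -0.2454  0.066 ]
 [ 0.4981 -0.0511  0.066 ]] [0.1973 0.1271 0.1973 0.1282]
c [ 0.5779 -0.1363  0.066 ] y [-0.1711  0.9852] yaw 9.854134013410636 from bolt 10.455324926725446
case xy 0.0009308114730244268 -0.07268966209781955
case xy -0.00045714011908848173 0.05958254651983324
[[ 0.9636  0.2675 -0.0003]
 [ 0.2675 -0.9635  0.002 ]
 [ 0.0002 -0.002  -1.    ]]
```

The knob's measured height, its offset from the case centre and the lid size all agree with the given values. The bolt stands about 2 mm in and slides along (-0.175, 0.985). I'll approach above the knob, with the fingers closing along the slide.

```bash
python3 -m creep '[[[0.94,0.875,0,0,0,-0.015,1],[0.94,0.875,0,0,0,-0.015,1],[0.94,0.875,0,0,0,-0.015,1],[0.94,0.875,0,0,0,-0.015,1],[0.94,0.875,0,0,0,-0.015,1],[0.94,0.875,0,0,0,-0.015,1],[0.94,0.875,0,0,0,-0.015,1]]]' 60
python3 -m creep '[[[0.94,0.875,0,0,0,0,1],[0.94,0.875,0,0,0,0,1],[0.94,0.875,0,0,0,0,1],[0.94,0.875,0,0,0,0,1],[0.94,0.875,0,0,0,0,1],[0.94,0.875,0,0,0,0,1],[0.94,0.875,0,0,0,0,1]]]'
```

```text
time: 0.68
ee_pos: [0.3089, -0.4698, 0.2309]
ee_rot: [-0.0, 0.996, 0.09, -0.0]
force: [-1.1, -0.3, -0.1]
grip_width: 1.002
grasp_force: 0.0
time: 1.27
ee_pos: [0.4493, -0.3401, 0.231]
ee_rot: [0.0, 0.996, 0.089, -0.0]
force: [-0.8, -0.3, -0.0]
grip_width: 0.998
grasp_force: 0.0
```

```bash
python3 -m creep '[[[0.94,0.875,-0.4,0,0,0,1],[0.94,0.875,-0.4,0,0,0,1],[0.94,0.875,-0.4,0,0,0,1],[0.94,0.875,-0.4,0,0,0,1],[0.94,0.875,-0.4,0,0,0,1],[0.94,0.875,-0.4,0,0,0,1],[0.94,0.875,-0.4,0,0,0,1],[0.94,0.875,-0.4,0,0,0,1]]]'
python3 - <<'E'
from bench import bot
import cv2,numpy as np
print(bot.state()["ee_pos"])
a=[]
for n in("top","side"):
    c=bot.read_camera(n);a.append(c["color"][:,:,::-1])
o=np.hstack([cv2.resize(a[0][90:270,250:450],(400,360)),cv2.resize(a[1][130:310,190:390],(400,360))])
cv2.imwrite("pics/b1.png",o)
E
```

```text
time: 1.93
ee_pos: [0.5893, -0.2104, 0.1711]
ee_rot: [0.0, 0.996, 0.087, -0.001]
force: [-0.6, 0.2, -0.8]
grip_width: 1.0
grasp_force: 0.0
[ 0.58927678 -0.2104091   0.17111711]
```

View pics/b1.png

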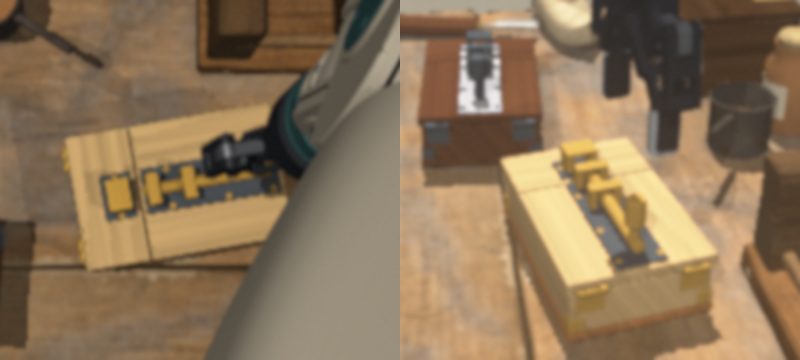

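The gripper is over the knob's area, but in both views the fingers look somewhat offset. I'll check this against the projected tip positions.

```bash
python3 - <<'E'
from h import *
T=dict(np.load("top0.npz"));S=dict(np.load("side0.npz"))
np.set_printoptions(precision=1,suppress=True)
y=np.array([-.175,.985,0])
for n,c in(("T",T),("S",S)):
  for nm,P in(("tcp",[.5893,-.2104,.171]),("f+",[.5893,-.2104,.184]+.0425*y),("f-",[.5893,-.2104,.184]-.0425*y),("knob",[.5913,-.2078,.104])):
    q=c["R"]@np.array(P)+c["t"];u=np.array([c["fx"]*q[0]/q[2]+c["cx"],c["fy"]*q[1]/q[2]+c["cy"]])
    print(n,nm,u,(u-([250,90] if n=="T" else [190,130]))*2+([0,0] if n=="T" else [400,0]))
E
```

```text
T tcp [389.8 169.6] [279.6 159.3]
T f+ [366.1 172.9] [232.2 165.7]
T f- [416.8 164.2] [333.6 148.5]
T knob [380.6 173.6] [261.3 167.3]
S tcp [308.6 199.2] [637.1 138.4]
S f+ [298.6 179.1] [617.2  98.2]
S f- [320.4 205.5] [660.8 151.1]
S knob [307.7 235.1] [635.4 210.1]
```

The projected tips match what the picture shows, so the pose can be trusted. Next I'll descend and check the height before closing.

```bash
python3 -m creep '[[[0.013,0.015,-0.25,0,0,0,1],[0.013,0.015,-0.4,0,0,0,1],[0.013,0.015,-0.5,0,0,0,1],[0.013,0.015,-0.5,0,0,0,1],[0.013,0.015,-0.5,0,0,0,1]]]'
```

```text
time: 2.45
ee_pos: [0.5909, -0.2073, 0.0962]
ee_rot: [-0.0, 0.996, 0.087, -0.001]
force: [0.4, -0.2, 0.2]
grip_width: 1.001
grasp_force: 0.0
```

```bash
python3 -m creep '[[[0,0,0,0,0,0,0],[0,0,0,0,0,0,0],[0,0,0,0,0,0,0],[0,0,0,0,0,0,0],[0,0,0,0,0,0,0],[0,0,0,0,0,0,0],[0,0,0,0,0,0,0],[0,0,0,0,0,0,0],[0,0,0,0,0,0,0],[0,0,0,0,0,0,0]]]' 60
```

```text
time: 3.28
ee_pos: [0.5926, -0.2066, 0.0973]
ee_rot: [0.001, 0.996, 0.088, 0.0]
force: [-1.9, -1.0, 5.1]
grip_width: 0.18
grasp_force: 58.9
```

Gripped. I'll slide about 40 mm in steps, then feel for the stop.

```bash
python3 -m creep '[[[-0.008,0.045,0,0,0,0,0],[-0.016,0.09,0,0,0,0,0],[-0.024,0.135,0,0,0,0,0],[-0.032,0.18,0,0,0,0,0],[-0.04,0.225,0,0,0,0,0],[-0.047,0.263,0,0,0,0,0],[-0.047,0.263,0,0,0,0,0],[-0.047,0.263,0,0,0,0,0]]]'
python3 -m creep '[[[-0.004,0.02,0,0,0,0,0],[-0.007,0.04,0,0,0,0,0],[-0.007,0.04,0,0,0,0,0],[-0.007,0.04,0,0,0,0,0]]]'
```

```text
time: 3.95
ee_pos: [0.5852, -0.166, 0.0973]
ee_rot: [-0.0, 0.996, 0.089, 0.0]
force: [-2.2, 0.7, 7.4]
grip_width: 0.179
grasp_force: 59.1
time: 4.28
ee_pos: [0.5842, -0.1607, 0.0973]
ee_rot: [0.001, 0.996, 0.088, 0.0]
force: [-2.0, -0.9, 7.3]
grip_width: 0.18
grasp_force: 59.1
```

Moved about 46.5 mm so far, with no stop felt. Continuing in small steps.

```bash
python3 -m creep '[[[-0.003,0.014,0,0,0,0,0],[-0.003,0.014,0,0,0,0,0],[-0.003,0.014,0,0,0,0,0]]]'
python3 -m creep '[[[-0.003,0.014,0,0,0,0,0],[-0.003,0.014,0,0,0,0,0],[-0.003,0.014,0,0,0,0,0]]]'
```

```text
time: 4.53
ee_pos: [0.5841, -0.1598, 0.0973]
ee_rot: [0.002, 0.996, 0.088, 0.0]
force: [-1.0, -3.2, 5.6]
grip_width: 0.184
grasp_force: 59.0
time: 4.78
ee_pos: [0.5841, -0.1598, 0.0973]
ee_rot: [0.004, 0.996, 0.087, 0.0]
force: [-1.2, -8.5, 3.3]
grip_width: 0.182
grasp_force: 59.0
```

The stop is felt at 47.6 mm, against 47.7 mm expected. One more small press should confirm it.

```bash
python3 -m creep '[[[-0.003,0.02,0,0,0,0,0],[-0.003,0.02,0,0,0,0,0],[-0.003,0.02,0,0,0,0,0],[-0.003,0.02,0,0,0,0,0]]]'
```

```text
time: 5.12
ee_pos: [0.5841, -0.1597, 0.0974]
ee_rot: [0.007, 0.996, 0.087, 0.0]
force: [-0.7, -16.0, 1.1]
grip_width: 0.181
grasp_force: 59.0
```

Firm stop confirmed. Release while still pressing lightly, then lift.

```bash
python3 -m creep '[[[0,0,0,0,0,0,1],[0,0,0,0,0,0,1],[0,0,0,0,0,0,1],[0,0,0,0,0,0,1],[0,0,0,0,0,0,1],[0,0,0,0,0,0,1],[0,0,0,0,0,0,1],[0,0,0,0,0,0,1]]]'
python3 -m creep '[[[0,0,0.15,0,0,0,1],[0,0,0.4,0,0,0,1],[0,0,0.6,0,0,0,1],[0,0,0.8,0,0,0,1],[0,-0.3,0.8,0,0,0,1],[0,-0.6,0.8,0,0,0,1],[0,-0.9,0.8,0,0,0,1],[0,-0.9,0.8,0,0,0,1],[0,-0.9,0.8,0,0,0,1]]]'
python3 -m creep '[[[-0.3,-0.3,0,0,0,0,1],[-0.6,-0.6,0,0,0,0,1],[-0.9,-0.9,0,0,0,0,1],[-0.9,-0.9,0,0,0,0,1],[-0.9,-0.9,0,0,0,0,1],[-0.9,-0.9,0,0,0,0,1]]]'
python3 - <<'E'
from bench import bot
import cv2,numpy as np
from h import *
a=[]
for n in("top","side"):
    c=bot.read_camera(n);np.savez(f"{n}1.npz",**c);a.append(c["color"][:,:,::-1])
o=np.hstack([cv2.resize(a[0][125:265,130:410],(400,200),interpolation=2),cv2.resize(a[1][130:310,190:390],(400,360),interpolation=2)[:200*0+360]][0:1])
t=cv2.resize(a[0][135:230,275:405],(400,292),interpolation=2);s=cv2.resize(a[1][190:300,235:350],(400,382),interpolation=2)
im=np.zeros((600,800,3),np.uint8);im[:292,:400]=t;im[:382,400:]=s;im[300:500,:400]=o
cv2.imwrite("pics/end.png",im)
E
```

```text
time: 5.78
ee_pos: [0.5827, -0.1533, 0.0963]
ee_rot: [-0.0, 0.996, 0.088, -0.0]
force: [0.8, 0.3, -0.3]
grip_width: 1.003
grasp_force: 0.0
time: 6.53
ee_pos: [0.5826, -0.2919, 0.2161]
ee_rot: [0.0, 0.996, 0.086, 0.0]
force: [1.0, 0.9, 0.0]
grip_width: 0.999
grasp_force: 0.0
time: 7.03
ee_pos: [0.4447, -0.4254, 0.2162]
ee_rot: [0.0, 0.996, 0.086, -0.001]
force: [0.3, -0.6, 0.5]
grip_width: 1.002
grasp_force: 0.0
```

View pics/end.png

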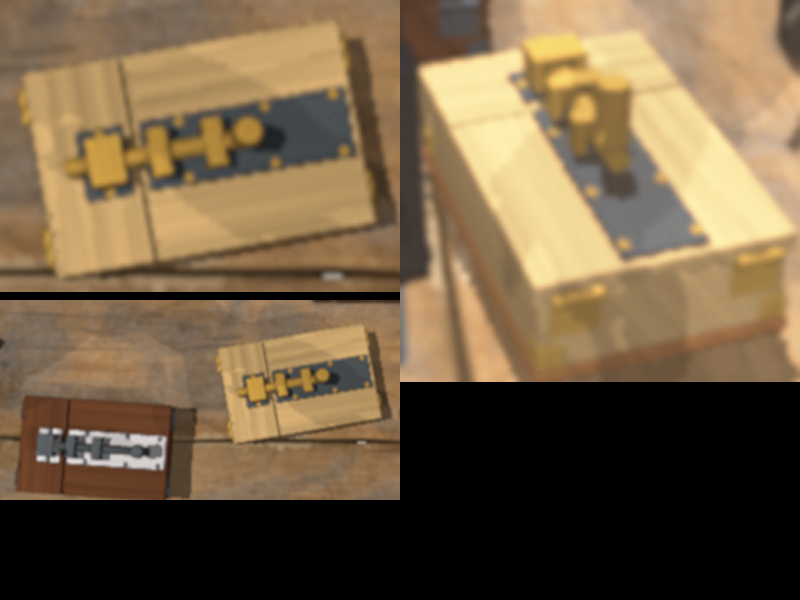

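The bolt now runs right through the keeper, with its tip showing beyond it at crop pixel (72,165). The knob has moved from crop (329,116) to (249,131), about 47 mm. The dark bolt is still drawn back.

```bash
python3 -c "
from bench import bot
print(bot.finish_job())"
```

```text
the job is handed in; nothing more can be done
None
```

The light case's bolt is fully home through its keeper, pressed to its firm stop and let go, the dark case's bolt is still drawn back, and the job was handed in at about 7 s of the 32 s allowed.

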